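Clamp the feed jar on the reactor's riser shelf

ROBOT

A 6-joint arm with a two-finger parallel gripper is mounted at the origin on the work surface. World frame = base frame: x ahead of the robot, y to its left, z up, the work surface at z = 0. Lengths are in m, angles in rad, forces in N, time in s.
With the tool pointing down it reaches from about 0.35 to 0.8 m from the base axis. Payload 7.3 kg.
Tool frame: the origin (TCP) lies at the very end of the fingers, on their centre line; the grasp point (between the pads) lies 19 mm behind it; z points along the fingers, y is the line along which they close (so a half turn about z gives the same grasp; the last joint's range is limited). The gripper opens to 85 mm and grips with 20 to 120 N. Pads are 22 mm wide; open, the fingers measure 114 mm over their backs; the gripper's body (76 mm by 85 mm) begins 54 mm behind the grasp point. The pads swing forward as they close: fully open they stand 13 mm farther back than shut.
Start: joints at [1.037, 0.342, 1.524, -0, 1.275, -0.146], TCP at [0.199, 0.486, 0.231] pointing down, gripper open.
Joint ranges: [-2.53, 2.53], [-0.77, 2.02], [0.04, 2.7], [-1, 4.14], [0.28, 2.66], [-3.11, 3.11]. Speed limits (rad/s): [2.57, 2.57, 3.14, 3.14, 3.14, 3.14].

INTERFACE

Orientations are given as a rotation vector (axis times angle).
In Python, from bench import ctrl gives the robot as it stands.
- The arm moves only by the tool drive_tool, never from a script. Its argument "increments" is a list of rows, each a list of 4 numbers: the shift along the tool's x, y, z in cm, then the turn about the tool's z in rad. A call has 1 to 5 rows; each row shifts and turns the commanded pose from where the row before left it, along the tool's axes as they then stand; what a row does not reach is not made up. A row lasts 1/12 s, in which the tool goes at most 41.7 mm and 7.16 degrees, less where a joint would pass 70% of its speed; a pose out of reach is approached as far as the arm can. A call with a gripper value outside its range is refused whole. "jaw" is the opening in per cent of the stroke, from 0 (shut) to 100 (fully open), set as the call begins (left out, the last holds). The fingers move at their own pace and stop on an object; "force" is the grip in N (left out, the last holds). Time passes only in rows, so rows that do not move let the fingers close. It gives the time, the measured TCP pose, the force, the opening and the grip force at its end, in the units of the state.
- ctrl.state(): the state, without advancing time (a new reading comes with each control period).
- ctrl.get_image(name): name is "scene" or "top" or "wrist"; returns (picture, depth): 420x560x3 uint8, blue, green, red; 420x560 float32, m along the optical axis (not along the pixel's ray), 0 where there is no reading.
- ctrl.camera_params(name): a dict with "fx", "fy", "cx", "cy" (pixels), "dist_coeffs" ([k1, k2, p1, p2, k3] as OpenCV has them; the pictures are not rectified), "R" (3x3) and "t" (3): a world point X has camera coordinates R X + t. Camera axes: x right, y down, z forward; pixel columns grow to the right and rows downward; lengths in m; the calibration is good to about 2 mm. A picture is of the moment at which its call begins: read the wrist's pose just before it. camera_params takes no time and is no camera call; for the wrist camera it gives the pose at the moment of the call.
- ctrl.hand_in(): hands the job in; it is judged then, once.
Trained networks look in the newest picture that a camera, given by its name, has taken for a name from the list of things; names that differ only in an ending like _2 or _b are one class to them, and where a whole thing is asked for, a point or a joint stands for the part that bears it (a point fixed in the world has none). Each returns a list of dicts, best first, with "confidence" (0 to 1); they miss things now and then, are a little off and sometimes report something else, mostly with a low value. They report only what shows in the picture. A call takes as long as a camera call. They do not tell look-alikes from the thing itself.
- ctrl.cut_out(query, camera): "region" (420x560 bool, what is visible of it) and "extent" ([left, top, width, height] in pixels, round what is visible of it).
The state is a dict: "time": time; "q": joint angles; "joint_vel": joint speeds; "effort": joint torques, N m; "tool_pos": TCP position; "eef_rot": TCP orientation; "ft_force": force on the tool from outside, world axes, zero at the start; "ft_torque": the same for the moment, N m; "width": opening from 0.0 (shut) to 1.0 (fully open); "grasp_force": force on a finger pad.
Only numpy, scipy, OpenCV 4.12 (cv2) and the standard library are available. Lean on these libraries where they do the work, as an engineer would, in place of code of your own. Each camera call takes 0.05 s, during which the arm holds its last target. There are 200 camera calls.

TASK

Slide the wide jar across the riser shelf, keeping it standing on the shelf, until it is in line between the V-shaped stop and the open jaw. Then turn the five-spoke knob under the end of the shelf to close the jaw until the jar is pressed fully home in the V and stays held by itself. Move the jaw only by its knob, tighten gently because the jar is glass, and leave the other things alone.

Things in the scene. Friction and masses are not known exactly. Their poses are not given: they have to be found in the camera images.
- shelf: Fixed steel riser shelf: plate 240 (x) x 300 (y) x 15 mm, top 130 mm and underside 115 mm above the work surface, on four thin legs. Origin: on the work surface under the plate's centre. Its y axis runs from the knob end (edge at local y = -150 mm) to the stop end; yaw within 0.25 rad. A bearing plate 36 x 36 x 6 mm lies on top at local (0, -130 mm).
- knob_hub (a point): Point on the vertical axis of the knob under the shelf, at spoke height (91 mm above the work surface), 10 mm inside the end edge. Black knob: hub 42 mm across, five equal level spokes 14 mm thick, 72 degrees apart, ends 60 mm from the axis. Spokes pointing to local -y stick out up to 50 mm past the edge, where closed fingers can push them from above; nothing is below them.
- spoke (a point): Outer end of one of the five spokes, 60 mm from the knob's axis; its direction from knob_hub tells how the spokes stand. Turns with the knob.
- knob (a joint): Knob angle, 0 to 5.5 rad. Grows counterclockwise as seen from above (a spoke sticking out past the end edge then moves to the shelf's local +x) and closes the jaw 20 mm per rad. Turns with about 0.09 N m and stays where left; when the pad meets the jar it stiffens by 0.02 N m per N of squeeze. Let go, it may spring back a little, to some 4 N of squeeze.
- jaw: Jaw on top of the shelf, 56 mm wide (x), 32 mm high, with a black sprung pad in front (gives 2 N/mm over 6 mm, then is solid) and a tail behind. Slides along the shelf's y axis at local x = 0, driven by the knob. Origin: middle of the lower edge of the pad's face (pad not pressed in), on the shelf top; the face looks to the shelf's +y.
- stop: Fixed aluminium V stop on the shelf top, 34 mm high, axes as the shelf. Origin: on the shelf top, where the jar's centre is when fully home (60 to 80 mm to +y of the shelf's centre, on the jaw's line). The V opens to -y; its arms' tips are 27 mm either side of the line, 21 mm to +y of the origin: bring the jar in sideways 15 mm or more short of home. It centres a jar up to 12 mm off line.
- jar: Squat glass jar with a screw cap, 64 mm across, 75 mm tall, about 0.3 kg, standing on the shelf about 70 mm to one or the other side (local x) of the clamp's line and 18 to 35 mm short of home. Origin: centre of its underside.
- vial: Slender amber vial, 34 mm across, 62 mm tall, standing on the shelf on the other side of the line: leave alone. Origin: centre of its underside.
- meter: Handheld keypad terminal 100 x 170 x 40 mm lying on the bench on the robot's right: leave alone. Origin: centre of its underside.
- pan: Dark steel pan, 170 mm across, 55 mm high, on the bench on the robot's left: leave alone. Origin: centre of its underside.
There are look-alikes about, which are no part of the job. Of the things that look like the jar, the largest one is meant.

How it is judged:
By the outcome, as a careful person would: the job done as asked, in the order asked, and still so for the second after the job is handed in, with the robot touching nothing.
It also fails if it takes over 61 s, if anything falls off the work surface, if the arm or the gripper's body presses on something with over 40 N, if the wrist force passes 120 N, or if a joint passes its speed limit or range.

## Working session

There is one attempt and no reset: what is moved stays moved. The work goes in short steps, Python scripts to look and compute and a tool call to move; the robot and the scene stay as the last step left them, time stands still between calls to the robot, and variables do not carry over. Pictures are saved under pics/ and viewed, at most 10 in all, crops included, and the job is handed in when it is done.

Besides the shell and the picture viewer there is one more tool, called after ">>>" by a JSON object that holds its "method" and its "body". drive_tool: Moves the arm, as the interface text tells. Its arguments: {"type":"object","properties":{"increments":{"type":"array"},"jaw":{"type":"number"},"force":{"type":"number"}},"required":["increments"]}

```bash
ls; mkdir -p pics
cat > h.py <<'E'
import numpy as np, cv2
from bench import ctrl
def grab(cam):
    P=ctrl.camera_params(cam); im,d=ctrl.get_image(cam); return im,d,P
def cloud(mask,d,P):
    v,u=np.nonzero(mask&(d>0)); K=np.array([[P['fx'],0,P['cx']],[0,P['fy'],P['cy']],[0,0,1]])
    n=cv2.undistortPoints(np.stack([u,v],1).astype(np.float64)[:,None],K,np.array(P['dist_coeffs']))[:,0]
    z=d[v,u]; X=np.c_[n*z[:,None],z]; R=np.array(P['R']); return (X-np.array(P['t']))@R
def proj(X,P):
    K=np.array([[P['fx'],0,P['cx']],[0,P['fy'],P['cy']],[0,0,1]])
    return cv2.projectPoints(np.atleast_2d(X).astype(float),cv2.Rodrigues(np.array(P['R']))[0],np.array(P['t'],float),K,np.array(P['dist_coeffs']))[0][:,0]
E
python3 - <<'E'
from h import *
np.set_printoptions(precision=4,suppress=True)
s=ctrl.state(); print(s)
ims=[]
for c in ["scene","top"]:
    im,d,P=grab(c); cv2.imwrite(f'pics/{c}1.png',im)
    print(c,P)
    for q in ["jar","vial","jaw","stop","knob","shelf","meter","pan"]:
        for r in ctrl.cut_out(q,c)[:4]:
            X=cloud(r['region'],d,P)
            if len(X)==0: print(q,r['confidence'],r['extent'],'nodepth'); continue
            print(q,round(r['confidence'],2),r['extent'],'med',np.median(X,0),'lo',np.percentile(X,3,axis=0),'hi',np.percentile(X,97,axis=0))
E
```

```text
pics
{'time': 0.0, 'q': array([ 1.037 ,  0.3428,  1.525 , -0.    ,  1.2754, -0.146 ]), 'joint_vel': array([-0.0003,  0.0006, -0.0007,  0.0015,  0.0008,  0.0014]), 'effort': array([ -0.0012, -43.3678, -24.6008,  -0.0004,   0.008 ,  -0.    ]), 'tool_pos': array([0.1983, 0.4857, 0.2306]), 'eef_rot': array([-0.6053, -3.0822,  0.0023]), 'ft_force': array([0.4546, 0.0063, 0.3039]), 'ft_torque': array([-0.0263,  0.0076,  0.0249]), 'grasp_force': 0.0, 'width': 1.0018772656808836}
scene {'fx': 441.64000204533795, 'fy': 441.64000204533795, 'cx': 278.3957871224275, 'cy': 204.54636127648783, 'dist_coeffs': array([-0.0132,  0.    ,  0.    ,  0.    ,  0.    ]), 'R': array([[-0.0423,  0.9991,  0.0059],
       [ 0.7599,  0.036 , -0.6491],
       [-0.6487, -0.023 , -0.7607]]), 't': array([-0.0433, -0.3611,  1.5361])}
jar 0.87 [293.4, 180.1, 30.5, 44.0] med [0.6225 0.1359 0.1854] lo [0.5829 0.108  0.1363] hi [0.6352 0.1647 0.2061]
jar 0.77 [324.1, 264.8, 18.7, 24.6] med [0.7236 0.2004 0.0496] lo [0.6964 0.182  0.0102] hi [0.734  0.2191 0.0566]
jar 0.59 [286.6, 259.4, 22.5, 27.3] med [0.7235 0.1165 0.0
[... 1699 characters left out ...]
4, 235.9, 19.7, 18.9] med [0.4542 0.1318 0.1903] lo [0.4413 0.1167 0.1292] hi [0.4702 0.1527 0.1954]
jaw 0.69 [269.1, 211.8, 23.7, 15.7] med [0.5281 0.0484 0.1449] lo [0.5067 0.0186 0.1291] hi [0.5484 0.0678 0.1655]
knob 0.69 [324.8, 213.2, 9.9, 23.0] med [ 0.5225 -0.0849  0.097 ] lo [ 0.5017 -0.1054  0.0904] hi [ 0.5653 -0.0708  0.1054]
shelf 0.81 [207.8, 175.6, 132.4, 99.2] med [0.518  0.0655 0.13  ] lo [ 0.4165 -0.0647  0.1024] hi [0.6404 0.2243 0.1427]
meter 0.8 [386.0, 256.5, 63.1, 45.3] med [ 0.3983 -0.3474  0.0284] lo [ 0.3472 -0.4312  0.0213] hi [ 0.4487 -0.2743  0.0437]
pan 0.58 [104.0, 230.5, 62.1, 57.4] med [0.4099 0.464  0.0217] lo [0.3347 0.3834 0.0016] hi [0.4815 0.5276 0.0549]
```

```bash
python3 - <<'E'
import cv2,numpy as np
a=cv2.imread('pics/scene1.png')[135:275,195:355]; b=cv2.imread('pics/top1.png')[145:285,195:355]
cv2.imwrite('pics/c1.png',np.hstack([cv2.resize(a,(400,350),interpolation=3),cv2.resize(b,(400,350),interpolation=3)]))
E
python3 - <<'E'
from h import *
np.set_printoptions(precision=4,suppress=True)
for c in ["scene","top"]:
    im,d,P=grab(c)
    for r in ctrl.cut_out("shelf",c)[:1]:
        m=np.zeros(d.shape,bool);e=[int(x) for x in r['extent']];m[e[1]-3:e[1]+e[3]+3,e[0]-3:e[0]+e[2]+3]=1
        X=cloud(m,d,P); T=X[abs(X[:,2]-.130)<.004]
        print(c,'z',np.median(T[:,2]),cv2.minAreaRect(T[:,:2].astype(np.float32)*1000))
    for r in ctrl.cut_out("jar",c)[:3]:
        X=cloud(r['region'],d,P); zt=np.percentile(X[:,2],95); T=X[abs(X[:,2]-zt)<.006]
        print('jar',zt,cv2.minEnclosingCircle(T[:,:2].astype(np.float32)*1000),T[:,:2].mean(0))
    for r in ctrl.cut_out("spoke",c)[:6]:
        X=cloud(r['region'],d,P); print('spoke',r['confidence'],r['extent'],np.median(X,0))
E
```

```text
scene z 0.12951120568933636 ((531.8522338867188, 85.3652114868164), (300.1717834472656, 243.78256225585938), 87.46570587158203)
jar 0.2059520818069398 ((604.75244140625, 136.79336547851562), 28.977195739746094) [0.6061 0.1364]
jar 0.055958411956114035 ((712.1312866210938, 116.3049545288086), 19.831125259399414) [0.7134 0.1165]
jar 0.056367475979139055 ((712.4067993164062, 203.24404907226562), 20.708436965942383) [0.7126 0.2029]
spoke 0.6 [211.4, 183.3, 15.2, 27.0] [ 0.5219 -0.085   0.0957]
top z 0.12991595316829338 ((530.4170532226562, 82.62808990478516), (300.7550354003906, 237.6698455810547), 87.5164794921875)
jar 0.20714057721074502 ((601.707275390625, 133.61996459960938), 27.88675880432129) [0.6021 0.1334]
jar 0.05686438725976137 ((705.7308959960938, 113.2303237915039), 19.179962158203125) [0.7054 0.1131]
jar 0.05755733065819938 ((708.2158813476562, 199.8957061767578), 20.431949615478516) [0.7085 0.1996]
spoke 0.74 [324.0, 212.3, 15.0, 28.2] [ 0.5188 -0.086   0.0968]
spoke 0.67 [108.2, 230.1, 59.0, 61.0] [0.4101 0.4633 0.0216]
```

View pics/c1.png

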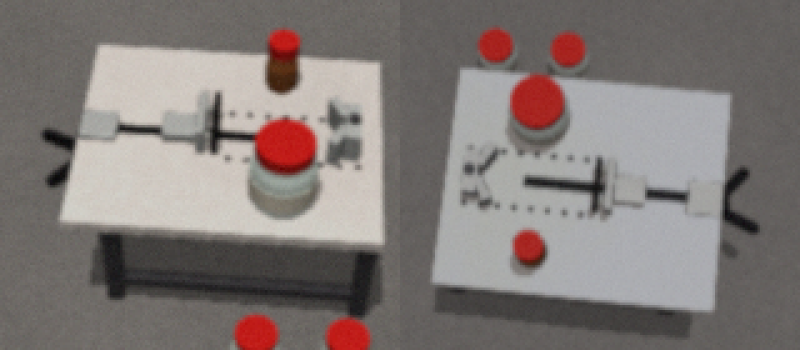

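The picture shows the large red-capped jar on the shelf at scene px (308,200) and top px (252,187). The V stop is at scene px (333,188) and the jaw at scene px (272,186). Two knob spokes stick out at scene px (218,198).

Things that could be taken for the jar are the large one on the shelf at scene (308,200) and the small bench ones at scene (297,270) and (333,275). The vial is at (309,158). I choose the large one on the shelf: its top is at z = 0.206 and it is about 64 mm across.

Next I raise and turn the tool, then hover for a close view.

>>> {"method": "drive_tool", "body": {"increments": [[0,0,-2.5,-0.115],[0,0,-2.5,-0.115],[0,0,-2.5,-0.114],[0,0,0,0],[-2.5,-2.6,0,0]], "jaw": 100, "force": 20}}

```text
time: 1.72
tool_pos: [0.2203, 0.4621, 0.3075]
eef_rot: [0.062, 3.141, 0.008]
ft_force: [0.7, -0.3, -0.8]
width: 0.999
grasp_force: 0.0
```

>>> {"method": "drive_tool", "body": {"increments": [[-2.7,-2.6,0,0],[-2.7,-2.6,0,0],[-2.7,-2.6,0,0],[-2.7,-2.6,0,0],[-2.7,-2.6,0,0]]}}

```text
time: 2.13
tool_pos: [0.3523, 0.3217, 0.306]
eef_rot: [-0.07, -3.141, -0.0]
ft_force: [0.8, 1.0, 0.1]
width: 1.003
grasp_force: 0.0
```

>>> {"method": "drive_tool", "body": {"increments": [[-2.7,-2.6,0,0],[-2.7,-2.6,0,0],[-2.7,-2.6,0,0],[-2.7,-2.6,0,0],[-2.7,-2.6,0,0]]}}

```text
time: 2.55
tool_pos: [0.4816, 0.1857, 0.306]
eef_rot: [-0.071, -3.141, -0.0]
ft_force: [0.9, 0.4, 1.1]
width: 1.003
grasp_force: 0.0
```

>>> {"method": "drive_tool", "body": {"increments": [[-2.7,-2.6,0,0],[-2.7,-2.6,0,0],[0,0,0,0],[0,0,0,0]]}}

```text
time: 2.88
tool_pos: [0.533, 0.1316, 0.3051]
eef_rot: [-0.075, -3.139, 0.0]
ft_force: [-1.0, 0.7, -0.2]
width: 1.002
grasp_force: 0.0
```

```bash
cat > look.py <<'E'
from h import *
import sys
np.set_printoptions(precision=4,suppress=True)
s=ctrl.state(); print(s['tool_pos'],s['eef_rot'],s['time'])
im,d,P=grab('wrist'); cv2.imwrite(f'pics/{sys.argv[1]}.png',im)
R=np.array(P['R']);print('cam',-R.T@np.array(P['t']),R[2],P['fx'])
for q in sys.argv[2:]:
    for r in ctrl.cut_out(q,'wrist')[:3]:
        X=cloud(r['region'],d,P)
        if len(X)<5: print(q,r['confidence'],r['extent'],'nodepth');continue
        zt=np.percentile(X[:,2],92); T=X[abs(X[:,2]-zt)<.004]
        print(q,round(r['confidence'],2),r['extent'],'med',np.median(X,0),'ztop',zt,'circ',cv2.minEnclosingCircle(T[:,:2].astype(np.float32)*1000),'rect',cv2.minAreaRect(T[:,:2].astype(np.float32)*1000))
E
python3 look.py w1 jar vial stop jaw knob shelf
```

```text
[0.533  0.1316 0.3051] [-0.0754 -3.1389  0.0001] 2.8833
cam [0.4495 0.1366 0.4484] [ 0.3259 -0.0152 -0.9453] 323.545433122953
jar 0.75 [321.6, 283.5, 32.0, 18.3] med [0.7144 0.2015 0.0555] ztop 0.05673011534213438 circ ((710.7286376953125, 202.43951416015625), 20.446556091308594) rect ((716.9884643554688, 202.28909301757812), (40.19880676269531, 28.330913543701172), 86.57198333740234)
jar 0.58 [255.6, 218.9, 67.8, 91.8] med [0.5888 0.1367 0.2049] ztop 0.20620984564954176 circ ((602.9389038085938, 136.4859619140625), 28.91436195373535) rect ((602.1694946289062, 136.80508422851562), (56.286285400390625, 55.35957336425781), 49.642337799072266)
vial 0.67 [259.4, 80.9, 42.9, 46.2] med [0.4561 0.1354 0.1924] ztop 0.19343175307127297 circ ((456.31903076171875, 135.41920471191406), 15.58923053741455) rect ((456.449462890625, 135.45217895507812), (29.894289016723633, 30.326528549194336), 87.18523406982422)
jaw 0.89 [163.5, 157.0, 61.6, 65.4] med [0.5273 0.059  0.1499] ztop 0.16397289639238308 circ ((529.4632568359375, 64.51449584960938), 28.9762020111084) rect ((529.5069580078125, 63.73859024
[... 411 characters left out ...]
06466776453 circ ((533.1671142578125, -97.24375915527344), 36.69092559814453) rect ((531.2982177734375, -89.4990463256836), (73.38163757324219, 23.469392776489258), 13.567273139953613)
knob 0.5 [255.7, 220.6, 65.3, 90.5] med [0.5886 0.1364 0.2049] ztop 0.20621812306327217 circ ((602.9389038085938, 136.4859619140625), 28.91436195373535) rect ((602.2146606445312, 136.33364868164062), (55.8651123046875, 55.78334426879883), 20.709941864013672)
shelf 0.68 [71.0, 53.2, 321.4, 238.4] med [0.5036 0.0745 0.1306] ztop 0.13213566088895576 circ ((530.357421875, 84.91413116455078), 190.18008422851562) rect ((530.6615600585938, 85.78225708007812), (300.411865234375, 240.42288208007812), 87.55962371826172)
```

View pics/w1.png

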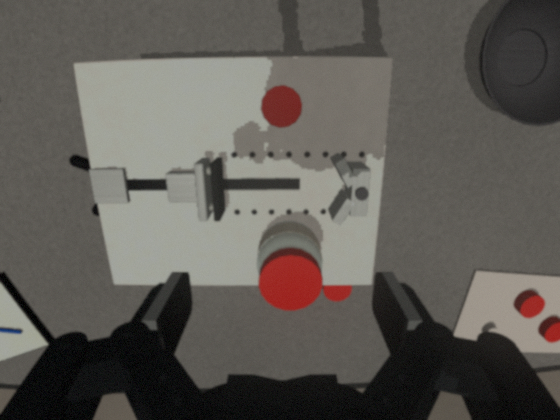

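The wrist view shows the jar cap at px (291,279), the vial at (282,106) and the pad face at about (222,188). The V tips are at (334,157) and (334,219). Two spokes show at (80,161) and (96,210). The jar's height (0.206) and the shelf's size agree with the description.

```bash
cat > loc.py <<'E'
from h import *
C=np.array([.5306,.0855]); a=np.deg2rad(87.55); ey=np.array([np.cos(a),np.sin(a)]); ex=np.array([ey[1],-ey[0]])
def loc(p): p=np.atleast_2d(p)[:,:2]-C; return np.c_[p@ex,p@ey]*1000
def wor(x,y): return C+(x*ex+y*ey)/1000
E
python3 - <<'E'
from loc import *
np.set_printoptions(precision=1,suppress=True)
im,d,P=grab('wrist')
m=np.zeros(d.shape,bool); m[140:235,190:390]=1
X=cloud(m,d,P); L=loc(X); z=X[:,2]*1000
for nm,s in [('stop',(L[:,1]>70)&(z>155)&(z<170)),('jaw',(L[:,1]<50)&(z>150)&(z<170))]:
    Q=L[s]; print(nm,len(Q),'min',Q.min(0),'max',Q.max(0),'p2/98',np.percentile(Q,[2,98],axis=0).ravel())
    if nm=='stop':
        for sg in (-1,1):
            q=Q[np.sign(Q[:,0])==sg]; print(sg,'tip',q[q[:,1].argsort()[:6]].mean(0))
print('jar',loc([.6029,.1365]),'vial',loc([.4564,.1354]))
m=np.zeros(d.shape,bool); m[140:225,60:130]=1
X=cloud(m,d,P);z=X[:,2]*1000; Q=loc(X)[(z>80)&(z<112)]
r=Q-[0,-140]; 
rr=np.hypot(*r.T); th=np.degrees(np.arctan2(r[:,0],-r[:,1]))
print('spokes r max',rr.max(),'z',np.percentile(z[(z>80)&(z<112)],[5,50,95])); print(np.histogram(th[rr>35],bins=np.arange(-90,91,6)))
for lo,hi in ((-90,0),(0,90)):
    s=(rr>30)&(th>lo)&(th<hi); print(np.median(th[s]),s.sum(), th[s].min(),th[s].max())
E
```

```text
stop 1511 min [-31.3  70.4] max [ 44.  127.1] p2/98 [-28.5  95.6  27.2 126.1]
-1 tip [-26.7  94.7]
1 tip [42.3 71.2]
jaw 1381 min [-27.9 -32.8] max [45.9 49.1] p2/98 [-27.5 -31.4  41.1  46.1]
jar [[70.1 54. ]] vial [[-76.3  46.7]]
spokes r max 57.73649228243266 z [92.9 97.3 99.1]
(array([  0,   0,   0,   0,   0,   0,   0,   0,   0,  22, 101,  72,  32,
         1,   0,   0,   0,   0,   0,   0,   0,   0,  18,  32,   7,   0,
         0,   0,   0,   0]), array([-90, -84, -78, -72, -66, -60, -54, -48, -42, -36, -30, -24, -18,
       -12,  -6,   0,   6,  12,  18,  24,  30,  36,  42,  48,  54,  60,
        66,  72,  78,  84,  90]))
-24.318487050475266 245 -31.171706871082915 -11.542900014890623
49.69161250074164 57 43.79258970319559 55.45575130440966
```

>>> {"method": "drive_tool", "body": {"increments": [[-2.4,0.3,0,0],[-2.4,0.3,0,0],[-2.2,0.2,0,0],[0,0,0,0],[0,0,3,0]]}}

```text
time: 3.7
tool_pos: [0.6054, 0.1386, 0.281]
eef_rot: [0.068, 3.13, 0.002]
ft_force: [1.0, 0.7, 1.0]
width: 1.0
grasp_force: 0.0
```

>>> {"method": "drive_tool", "body": {"increments": [[0,0,3,0],[0,0,2,0],[0,0,0,0],[0,0,0,0]]}}

```text
time: 4.03
tool_pos: [0.6019, 0.1383, 0.2261]
eef_rot: [-0.068, -3.139, 0.0]
ft_force: [0.6, -0.4, 0.2]
width: 1.003
grasp_force: 0.0
```

```bash
python3 - <<'E'
from loc import *
s=ctrl.state();print(s['tool_pos'],loc(s['tool_pos']),s['eef_rot'],s['ft_force'])
E
python3 look.py w2 jar
```

```text
[0.60185544 0.13827976 0.22614907] [[68.93409866 55.77750419]] [-6.80423129e-02 -3.13903814e+00  2.18931681e-04] [ 0.62926649 -0.40789121  0.20879574]
[0.6019 0.1383 0.2261] [-0.068  -3.139   0.0002] 4.0333
cam [0.5183 0.1429 0.3694] [ 0.3259 -0.0137 -0.9453] 323.545433122953
jar 0.75 [225.5, 173.8, 98.5, 122.6] med [0.5926 0.137  0.2051] ztop 0.20619855338042678 circ ((602.6187133789062, 136.49000549316406), 28.250356674194336) rect ((602.6398315429688, 136.419921875), (55.48899841308594, 55.52780532836914), 86.16460418701172)
jar 0.56 [320.8, 266.5, 44.3, 27.8] med [0.7116 0.2019 0.0554] ztop 0.05627492212481814 circ ((709.8590698242188, 202.54400634765625), 21.034801483154297) rect ((713.5765380859375, 202.78604125976562), (40.866600036621094, 32.5169563293457), 85.11253356933594)
```

View pics/w2.png

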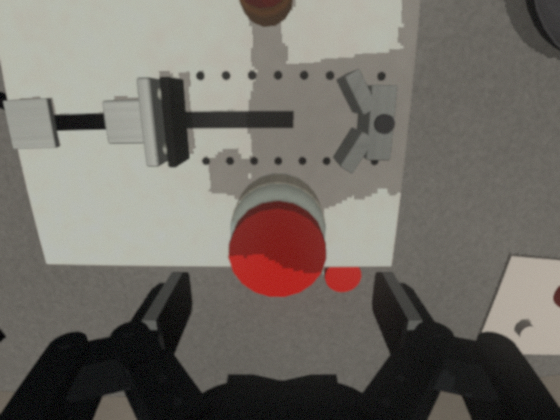

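The close view confirms the choice: the large jar's cap is at px (278,250), between the fingers (midpoint about 281). The small look-alike is at (343,278) down on the bench. I descend and grip gently.

>>> {"method": "drive_tool", "body": {"increments": [[0,-0.2,2,0],[0,0,2,0],[0,0,1.5,0],[0,0,1.5,0],[0,0,0,0]]}}

```text
time: 4.55
tool_pos: [0.6019, 0.136, 0.1553]
eef_rot: [-0.069, -3.139, 0.0]
ft_force: [-0.4, 0.9, -0.4]
width: 0.999
grasp_force: 0.0
```

>>> {"method": "drive_tool", "body": {"increments": [[0,0,0,0],[0,0,0,0],[0,0,0,0],[0,0,0,0],[0,0,0,0]], "jaw": 60, "force": 20}}

```text
time: 4.97
tool_pos: [0.6037, 0.136, 0.1587]
eef_rot: [0.069, 3.137, 0.001]
ft_force: [-1.0, -1.4, 5.6]
width: 0.73
grasp_force: 22.8
```

>>> {"method": "drive_tool", "body": {"increments": [[0,0,-0.15,0],[0,0,0,0],[0,0,0,0]]}}

```text
time: 5.22
tool_pos: [0.6028, 0.1361, 0.1587]
eef_rot: [0.069, 3.14, 0.0]
ft_force: [-1.6, -1.3, 5.2]
width: 0.732
grasp_force: 23.6
```

>>> {"method": "drive_tool", "body": {"increments": [[0.5,-0.1,0,0],[0.8,-0.1,0,0],[0.8,-0.1,0,0],[0.8,-0.1,0,0],[0.6,-0.1,0,0]]}}

```text
time: 5.63
tool_pos: [0.5682, 0.1327, 0.1589]
eef_rot: [0.069, 3.137, 0.001]
ft_force: [1.4, 1.0, -3.3]
width: 0.73
grasp_force: 22.9
```

>>> {"method": "drive_tool", "body": {"increments": [[0.8,0,0,0],[0.8,0,0,0],[0.8,0,0,0],[0.6,0,0,0],[0.5,0,0,0]]}}

```text
time: 6.05
tool_pos: [0.5332, 0.134, 0.159]
eef_rot: [0.069, 3.137, 0.0]
ft_force: [1.3, 0.4, -2.9]
width: 0.731
grasp_force: 23.1
```

>>> {"method": "drive_tool", "body": {"increments": [[0,0,0,0],[0,0,0,0]]}}

```text
time: 6.22
tool_pos: [0.5321, 0.1341, 0.1585]
eef_rot: [0.069, 3.14, 0.0]
ft_force: [1.3, -1.0, 8.8]
width: 0.723
grasp_force: 24.2
```

```bash
python3 - <<'E'
from loc import *
s=ctrl.state();print(s['tool_pos'],loc(s['tool_pos']),s['eef_rot'],s['ft_force'])
E
python3 look.py w3 jar vial stop jaw
```

```text
[0.53210811 0.13405876 0.15851013] [[-0.5690314  48.57883905]] [6.86837570e-02 3.14023366e+00 1.09461639e-04] [ 1.27367044 -1.0357758   8.79865337]
[0.5321 0.1341 0.1585] [0.0687 3.1402 0.0001] 6.2167
cam [0.4482 0.1387 0.3016] [ 0.3282 -0.0137 -0.9445] 323.545433122953
jar 0.82 [203.0, 198.0, 154.6, 181.5] med [0.5164 0.1357 0.2051] ztop 0.20612327130572683 circ ((530.8987426757812, 135.05567932128906), 28.368896484375) rect ((528.2099609375, 134.7666778564453), (50.32471466064453, 55.792633056640625), 4.499578475952148)
vial 0.62 [227.5, 67.2, 92.9, 102.6] med [0.4554 0.1359 0.1925] ztop 0.1933762857026719 circ ((456.1181945800781, 135.7483673095703), 16.005706787109375) rect ((455.8830871582031, 135.84747314453125), (31.256107330322266, 31.40886878967285), 6.351889133453369)
stop 0.62 [364.4, 201.0, 81.6, 114.3] med [0.5247 0.1976 0.1641] ztop 0.16732033440041275 circ ((531.577880859375, 197.09054565429688), 29.921987533569336) rect ((530.452880859375, 201.32717895507812), (59.43935775756836, 29.09699249267578), 12.927352905273438)
jaw 0.62 [73.3, 205.2, 108.4, 117.9] med [0.5235 0.0617 0.155 ] ztop 0.16377609629100656 circ ((529.0900268554688, 64.41793823242188), 29.201257705688477) rect ((529.226318359375, 63.79405212402344), (21.504674911499023, 56.113525390625), 87.29054260253906)
```

View pics/w3.png

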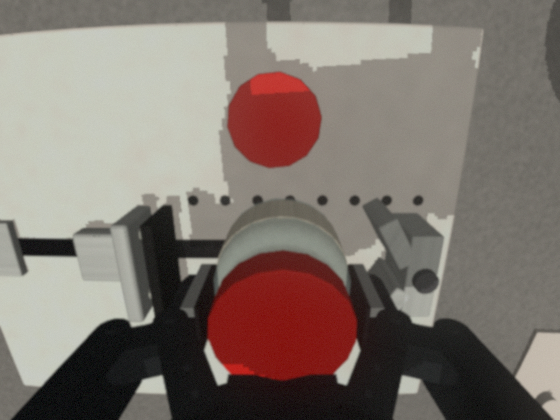

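The jar stands in line: its cap centre is at px (282,327), local (-2, 49) mm, with the top at z = 0.206. It is between the pad (px 160,270) and the V (px 400,270). The vial at (275,120) has not moved. I release and rise.

>>> {"method": "drive_tool", "body": {"increments": [[0,0,0,0],[0,0,0,0],[0,0,0,0]], "jaw": 84}}

```text
time: 6.72
tool_pos: [0.531, 0.1341, 0.1568]
eef_rot: [-0.069, -3.137, 0.0]
ft_force: [0.2, 0.4, -0.5]
width: 0.841
grasp_force: 0.0
```

>>> {"method": "drive_tool", "body": {"increments": [[0,0,-1,0],[0,0,-2,0],[0,0,-3,0],[0,0,-3,0],[0,0,-3,0]]}}

```text
time: 7.13
tool_pos: [0.5318, 0.1341, 0.2794]
eef_rot: [-0.069, -3.14, 0.0]
ft_force: [0.5, -0.0, 0.2]
width: 0.839
grasp_force: 0.0
```

>>> {"method": "drive_tool", "body": {"increments": [[0,-3.5,-2,0],[0,-3.5,0,0],[0,-3.5,0,0],[0,0,0,0],[0,0,0,0]], "jaw": 0}}

```text
time: 7.55
tool_pos: [0.5275, 0.0278, 0.2982]
eef_rot: [-0.074, -3.14, -0.0]
ft_force: [0.6, 0.9, -0.4]
width: 0.127
grasp_force: 0.0
```

```bash
python3 look.py w4 jar vial
cat > spk.py <<'E'
from loc import *
np.set_printoptions(precision=1,suppress=True)
s=ctrl.state();print('tcp loc',loc(s['tool_pos']),s['tool_pos']*1000,s['eef_rot'],s['ft_force'])
im,d,P=grab('wrist'); X=cloud(d>0,d,P);z=X[:,2]*1000;L=loc(X)
r=L-[0,-140]; rr=np.hypot(*r.T); th=np.degrees(np.arctan2(r[:,0],-r[:,1]))
k=(z>75)&(z<110)&(rr<66)&(L[:,1]<-152)
print('spoke z',np.percentile(z[k],[5,50,95]) if k.any() else None,'rmax',rr[k].max() if k.any() else 0)
k&=rr>32
print([(int(b),int(n)) for n,b in zip(*np.histogram(th[k],bins=np.arange(-80,81,4))) if n])
c=[]
for i in range(72): # best phase mod 72
    t=(th[k]-i+36)%72-36; c.append((rr[k]*abs(np.sin(np.radians(t)))<8).mean())
g=np.array(c); b=g>g.max()-.03; print('phase', np.degrees(np.angle(np.exp(1j*np.radians(np.arange(72)*5))[b].mean()))/5%72, g.max())
j=(z>155)&(z<170)&(abs(L[:,0])<26)&(L[:,1]<70)&(L[:,1]>-60); print('jaw front',np.percentile(L[j,1],98) if j.any() else None)
q=(z>203)&(z<209)&(abs(L[:,0])<60)&(L[:,1]>0); print('jar top',cv2.minEnclosingCircle(L[q].astype(np.float32)),q.sum())
E
python3 spk.py
```

```text
[0.5275 0.0278 0.2982] [-0.0739 -3.1403 -0.0004] 7.55
cam [0.4437 0.0326 0.4413] [ 0.3271 -0.0146 -0.9449] 323.545433122953
jar 0.91 [358.2, 156.7, 94.1, 84.8] med [0.5238 0.1268 0.205 ] ztop 0.20633747476658934 circ ((531.4949340820312, 134.89952087402344), 28.425180435180664) rect ((531.0675659179688, 134.34878540039062), (54.979007720947266, 55.45372009277344), 51.23807907104492)
jar 0.9 [389.9, 287.3, 36.6, 17.9] med [0.7151 0.2009 0.0556] ztop 0.05655917300220731 circ ((712.3680419921875, 202.6387481689453), 20.280820846557617) rect ((717.3597412109375, 202.32949829101562), (40.14598083496094, 26.327157974243164), 85.10900115966797)
jar 0.79 [334.7, 289.6, 29.0, 17.7] med [0.7125 0.1152 0.0556] ztop 0.05666735351535662 circ ((710.19482421875, 116.5948486328125), 19.91806983947754) rect ((715.0758056640625, 116.04960632324219), (39.8310661315918, 29.455976486206055), 83.59819030761719)
vial 0.95 [377.4, 84.9, 62.5, 45.3] med [0.4552 0.129  0.1919] ztop 0.193371119762452 circ ((456.13519287109375, 135.66197204589844), 16.020978927612305) rect ((456.09930419921875, 135.53753662109375), (31.33980369567871, 30.0572452545166), 87.31553649902344)
tcp loc [[ -0.6 -55.5]] [527.7  30.1 297.8] [-0.1 -3.1 -0. ] [ 0.3  0.5 -0.4]
spoke z [93.  97.4 99.6] rmax 59.280830437558826
[(-36, 8), (-32, 68), (-28, 79), (-24, 70), (-20, 52), (-16, 24), (-12, 3), (36, 1), (40, 27), (44, 49), (48, 55), (52, 54), (56, 32)]
phase 49.5 1.0
jaw front 27.287218833807884
jar top ((-1.0020300149917603, 49.20668411254883), 28.452836990356445) 3687
```

View pics/w4.png

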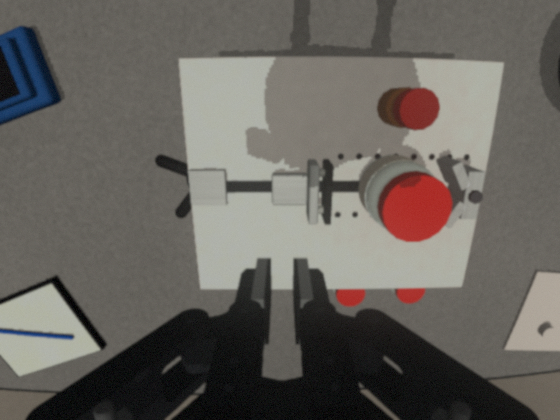

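The jar stays standing at local (-1, 49) (cap px 416,206). Spokes stick out at px (172,163) and (184,205), at about -23° and +49° from the shelf's -y. I now work out the knob strokes with the tool turned 90°, so that the finger linkages run along the shelf edge.

```bash
cat > stroke.py <<'E'
import numpy as np,sys
from h import ctrl
print('q6',ctrl.state()['q'][5])
p0=np.array([float(sys.argv[1]),float(sys.argv[2])]); f0,f1,n=float(sys.argv[3]),float(sys.argv[4]),int(sys.argv[5]); s=float(sys.argv[6]) if len(sys.argv)>6 else 46
for f in np.linspace(f0,f1,n):
    t=np.radians(f); p=7+15*np.cos(t)+11*abs(np.sin(t))
    x=s*np.sin(t)-p*np.cos(t); o=s*np.cos(t)+p*np.sin(t)
    d=np.array([x,o])-p0; p0=np.array([x,o]); print(f'{f:.0f} x{x:.1f} out{o:.1f} row [tx {-d[1]/10:.2f}, ty {d[0]/10:.2f}]')
E
python3 stroke.py -52 38 -23 55 10
```

```text
q6 -1.6164142698877104
-23 x-41.1 out32.5 row [tx 0.55, ty 1.09]
-14 x-34.9 out38.6 row [tx -0.60, ty 0.62]
-6 x-27.4 out43.5 row [tx -0.49, ty 0.74]
3 x-20.1 out47.1 row [tx -0.36, ty 0.73]
12 x-14.1 out49.9 row [tx -0.28, ty 0.60]
20 x-7.4 out51.8 row [tx -0.19, ty 0.68]
29 x0.0 out52.6 row [tx -0.08, ty 0.74]
38 x7.8 out52.1 row [tx 0.05, ty 0.78]
46 x15.8 out50.1 row [tx 0.20, ty 0.79]
55 x23.6 out46.5 row [tx 0.35, ty 0.78]
```

>>> {"method": "drive_tool", "body": {"increments": [[0,0,0,0.12],[0,0,0,0.12],[0,0,0,0.12],[0,0,0,0.12],[0,0,0,0.12]]}}

```text
time: 8.17
tool_pos: [0.5277, 0.0305, 0.2977]
eef_rot: [-1.0, -2.978, -0.0]
ft_force: [0.3, -0.2, 0.6]
width: -0.001
grasp_force: 0.0
```

>>> {"method": "drive_tool", "body": {"increments": [[0,0,0,0.12],[0,0,0,0.12],[0,0,0,0.12],[0,0,0,0.12],[0,0,0,0.12]]}}

```text
time: 8.58
tool_pos: [0.5277, 0.0305, 0.2977]
eef_rot: [-1.835, -2.549, 0.0]
ft_force: [-0.5, 0.5, -1.1]
width: -0.004
grasp_force: 0.0
```

>>> {"method": "drive_tool", "body": {"increments": [[0,0,0,0.12],[0,0,0,0.12],[0,0,0,0.12],[0,0,0,0],[0,0,0,0]]}}

```text
time: 9.0
tool_pos: [0.5278, 0.0301, 0.2977]
eef_rot: [-2.252, -2.19, 0.0]
ft_force: [0.3, 0.6, 0.0]
width: 0.002
grasp_force: 0.0
```

```bash
cat > st.py <<'E'
from loc import *
from scipy.spatial.transform import Rotation as Ro
s=ctrl.state();R=Ro.from_rotvec(s['eef_rot']).as_matrix()
L=loc(s['tool_pos'])[0]
print('x %.1f out %.1f z %.1f'%(L[0],-140-L[1],s['tool_pos'][2]*1000),'tooly yaw-loc',np.degrees(np.arctan2(R[1,1],R[0,1])-(a-np.pi/2)),'tilt',R[2,2],s['ft_force'],s['width'],s['q'][5],s['time'])
E
python3 st.py
```

```text
x -0.5 out -84.5 z 297.7 tooly yaw-loc 0.8502510884300092 tilt -0.9999999236007711 [0.3082762  0.56234521 0.02056101] 0.002328428686968552 -0.06025561595988581 9.0
```

>>> {"method": "drive_tool", "body": {"increments": [[-3.2,-1.3,0,0.015],[-3.2,-1.3,0,0],[-3.2,-1.3,0,0],[-2.8,-1.3,0,0],[0,0,2,0]]}}

```text
time: 9.42
tool_pos: [0.4703, -0.0964, 0.2808]
eef_rot: [2.268, 2.164, 0.002]
ft_force: [1.5, 0.3, 0.6]
width: -0.004
grasp_force: 0.0
```

>>> {"method": "drive_tool", "body": {"increments": [[0,0,3,0],[0,0,3,0],[0,0,2.5,0],[0,0,1,0],[0,0,0,0]]}}

```text
time: 9.83
tool_pos: [0.469, -0.0915, 0.1803]
eef_rot: [-2.266, -2.168, 0.004]
ft_force: [-0.3, 0.1, -0.2]
width: -0.001
grasp_force: 0.0
```

```bash
python3 st.py; python3 spk.py
```

```text
x -54.0 out 39.5 z 180.3 tooly yaw-loc -0.07362302086494736 tilt -0.9999845607272008 [-0.25647294  0.08449068 -0.20748678] -0.0014748347531323848 -0.309396639558826 9.8333
tcp loc [[ -54.  -179.5]] [469.  -91.5 180.3] [-2.3 -2.2  0. ] [-0.3  0.1 -0.2]
spoke z [ 93.5  97.5 101.1] rmax 58.82901991603335
[(-36, 14), (-32, 130), (-28, 149), (-24, 125), (-20, 110), (-16, 46), (-12, 4), (36, 8), (40, 67), (44, 122), (48, 129), (52, 125), (56, 75)]
phase 50.0 1.0
jaw front None
jar top ((0.0, 0.0), 0.0) 0
```

>>> {"method": "drive_tool", "body": {"increments": [[0,0,2.5,0],[0,0,2.5,0],[0,0,1.5,0],[0,0,0,0]]}}

```text
time: 10.22
tool_pos: [0.4696, -0.0918, 0.1164]
eef_rot: [-2.27, -2.168, 0.002]
ft_force: [-0.1, 0.2, -0.2]
width: 0.003
grasp_force: 0.0
```

>>> {"method": "drive_tool", "body": {"increments": [[0,0,1.5,0],[0,0,1.5,0],[0,0,0.7,0],[0,0,0,0]]}}

```text
time: 10.55
tool_pos: [0.4706, -0.0923, 0.081]
eef_rot: [-2.273, -2.168, 0.0]
ft_force: [0.3, 0.2, 0.5]
width: -0.0
grasp_force: 0.0
```

```bash
python3 st.py; python3 stroke.py -54 39.5 -23 55 10
```

```text
x -52.3 out 40.2 z 81.0 tooly yaw-loc -0.2374085260143725 tilt -0.9999999271307911 [0.2930764  0.23444222 0.4716138 ] -0.00034934492364368445 -0.30691269442221325 10.55
q6 -0.30691269442221325
-23 x-41.1 out32.5 row [tx 0.70, ty 1.29]
-14 x-34.9 out38.6 row [tx -0.60, ty 0.62]
-6 x-27.4 out43.5 row [tx -0.49, ty 0.74]
3 x-20.1 out47.1 row [tx -0.36, ty 0.73]
12 x-14.1 out49.9 row [tx -0.28, ty 0.60]
20 x-7.4 out51.8 row [tx -0.19, ty 0.68]
29 x0.0 out52.6 row [tx -0.08, ty 0.74]
38 x7.8 out52.1 row [tx 0.05, ty 0.78]
46 x15.8 out50.1 row [tx 0.20, ty 0.79]
55 x23.6 out46.5 row [tx 0.35, ty 0.78]
```

>>> {"method": "drive_tool", "body": {"increments": [[0.3,0.6,0,0],[0.2,0.5,0,0],[-0.4,0.6,0,0],[-0.5,0.7,0,0],[-0.4,0.7,0,0]]}}

```text
time: 10.97
tool_pos: [0.5017, -0.1022, 0.0812]
eef_rot: [2.273, 2.168, 0.0]
ft_force: [-1.9, 2.0, 0.6]
width: -0.002
grasp_force: 1.1
```

>>> {"method": "drive_tool", "body": {"increments": [[-0.3,0.7,0,0],[-0.2,0.7,0,0],[-0.1,0.7,0,0],[0,0.7,0,0],[0,0,0,0]]}}

```text
time: 11.38
tool_pos: [0.5303, -0.1097, 0.0808]
eef_rot: [2.273, 2.166, 0.001]
ft_force: [-0.4, -0.4, -0.3]
width: 0.001
grasp_force: 0.2
```

```bash
python3 st.py; python3 spk.py
```

```text
x 8.0 out 55.0 z 80.8 tooly yaw-loc -0.3053649456520454 tilt -0.9999987020932418 [-0.39301696 -0.42861223 -0.30400237] 0.001464281562510576 -0.2974256885780201 11.3833
tcp loc [[   8. -195.]] [ 530.3 -109.7   80.8] [2.3 2.2 0. ] [-0.4 -0.4 -0.3]
spoke z [ 90.7  97.6 107.3] rmax 59.218195765475
[(-52, 38), (-48, 304), (-44, 356), (-40, 344), (-36, 273), (-32, 72), (-28, 1), (-8, 106), (-4, 204), (0, 163), (4, 198), (8, 199), (12, 216), (16, 289), (20, 280), (24, 283), (28, 329), (32, 371), (36, 377), (40, 159)]
phase 31.0 0.6725120561157387
jaw front None
jar top ((0.0, 0.0), 0.0) 0
```

>>> {"method": "drive_tool", "body": {"increments": [[0.2,0.7,0,0],[0.4,0.7,0,0],[0.5,0.6,0,0],[0.5,0.5,0,0],[0,0,0,0]]}}

```text
time: 11.85
tool_pos: [0.5556, -0.0934, 0.0808]
eef_rot: [2.272, 2.168, 0.001]
ft_force: [-0.6, -0.7, 0.2]
width: -0.004
grasp_force: 0.2
```

>>> {"method": "drive_tool", "body": {"increments": [[0,-0.5,0,0],[0,0,-2.5,0],[0,0,-2.5,0],[0,0,-2,0],[0,0,0,0]]}}

```text
time: 12.27
tool_pos: [0.5516, -0.0948, 0.1553]
eef_rot: [2.269, 2.162, 0.007]
ft_force: [0.5, -0.7, 0.6]
width: -0.003
grasp_force: 0.0
```

```bash
python3 st.py; python3 spk.py
```

```text
x 28.6 out 39.2 z 155.3 tooly yaw-loc -0.2954893572941904 tilt -0.9999625649238856 [ 0.46958539 -0.68819624  0.63518274] -0.002513196126982852 -0.2595494303811847 12.2667
tcp loc [[  28.6 -179.2]] [551.6 -94.8 155.3] [2.3 2.2 0. ] [ 0.5 -0.7  0.6]
spoke z [93.6 97.4 99.1] rmax 59.577961966120256
[(-20, 16), (-16, 100), (-12, 140), (-8, 163), (-4, 148), (0, 86), (4, 7), (52, 1), (56, 47), (60, 86), (64, 63)]
phase 65.5 1.0
jaw front None
jar top ((0.0, 0.0), 0.0) 0
```

>>> {"method": "drive_tool", "body": {"increments": [[-0.1,-2.2,0,0],[-0.1,-2.2,0,0],[-0.1,-2.2,0,0],[0,0,2,0],[0,0,2,0]]}}

```text
time: 12.73
tool_pos: [0.4824, -0.094, 0.1106]
eef_rot: [2.274, 2.166, 0.002]
ft_force: [0.6, 0.3, 0.4]
width: 0.002
grasp_force: 0.0
```

>>> {"method": "drive_tool", "body": {"increments": [[0,0,2,0],[0,0,1.4,0],[0,0,0,0]]}}

```text
time: 12.98
tool_pos: [0.4807, -0.0931, 0.0735]
eef_rot: [-2.27, -2.163, 0.004]
ft_force: [-0.7, 0.5, 0.1]
width: 0.001
grasp_force: 0.0
```

```bash
python3 st.py
```

```text
x -42.2 out 40.6 z 73.5 tooly yaw-loc -0.31327744021158627 tilt -0.9999777618087256 [-0.65183849  0.5290063   0.07900249] 0.0009859077069311693 -0.3001294546762855 12.9833
```

>>> {"method": "drive_tool", "body": {"increments": [[0,0.8,-0.3,0],[-0.3,0.8,-0.3,0],[-0.3,0.7,0,0],[-0.2,0.7,0,0],[-0.2,0.7,0,0]]}}

```text
time: 13.4
tool_pos: [0.5202, -0.1058, 0.0832]
eef_rot: [-2.274, -2.167, 0.0]
ft_force: [-3.5, 1.7, -0.4]
width: 0.001
grasp_force: 1.6
```

>>> {"method": "drive_tool", "body": {"increments": [[0,0.7,0,0],[0.1,0.7,0,0],[0.3,0.7,0,0],[0.4,0.5,0,0],[0,0,0,0]]}}

```text
time: 13.82
tool_pos: [0.5476, -0.0986, 0.0828]
eef_rot: [2.273, 2.167, 0.002]
ft_force: [-0.4, -0.4, 0.4]
width: -0.003
grasp_force: 0.2
```

```bash
python3 st.py;python3 spk.py
```

```text
x 24.9 out 43.2 z 82.8 tooly yaw-loc -0.2684136926115478 tilt -0.9999985822637264 [-0.36155349 -0.43685318  0.41127435] -0.0026614528215346644 -0.26865925419351827 13.8167
tcp loc [[  24.9 -183.2]] [547.6 -98.6  82.8] [2.3 2.2 0. ] [-0.4 -0.4  0.4]
spoke z [ 92.8  97.9 108.2] rmax 59.22254600379402
[(-32, 1), (-28, 111), (-24, 252), (-20, 290), (-16, 279), (-12, 241), (-8, 52), (16, 48), (20, 152), (24, 154), (28, 33), (32, 165), (36, 182), (40, 291), (44, 369), (48, 141), (52, 176), (56, 119), (60, 1)]
phase 51.0 0.7127903173045469
jaw front None
jar top ((0.0, 0.0), 0.0) 0
```

>>> {"method": "drive_tool", "body": {"increments": [[0,-0.5,0,0],[0,0,-2.5,0],[0,0,-2.5,0],[0,0,-2,0],[0,-2.2,0,0]]}}

```text
time: 14.28
tool_pos: [0.5239, -0.0989, 0.1573]
eef_rot: [2.266, 2.161, 0.01]
ft_force: [-0.0, -1.4, 0.8]
width: 0.002
grasp_force: 0.0
```

>>> {"method": "drive_tool", "body": {"increments": [[0.1,-2.2,0,0],[0.1,-2.2,0,0],[0.1,-0.3,0,0],[0,0,0,0]]}}

```text
time: 14.62
tool_pos: [0.4716, -0.0923, 0.1533]
eef_rot: [2.274, 2.166, 0.001]
ft_force: [1.5, -0.3, 0.0]
width: -0.001
grasp_force: 0.0
```

```bash
python3 st.py;python3 spk.py
cat > jc.py <<'E'
from loc import *
import sys
np.set_printoptions(precision=1,suppress=True)
for c in ("scene","top"):
    im,d,P=grab(c); X=cloud(d>0,d,P); L=loc(X); z=X[:,2]*1000
    q=(z>201)&(z<212)&(abs(L[:,0])<45)&(L[:,1]>20)&(L[:,1]<110)
    print(c,'jar top',cv2.minEnclosingCircle(L[q].astype(np.float32)),q.sum(),'z',np.median(z[q]))
    j=(z>155)&(z<171)&(abs(L[:,0])<30)&(L[:,1]<60)&(L[:,1]>-60); print('jaw y',np.percentile(L[j,1],[3,50,97]) if j.any() else 0)
    v=(z>188)&(z<198)&(L[:,0]<-50)&(L[:,0]>-100); print('vial',cv2.minEnclosingCircle(L[v].astype(np.float32))[0])
    for i,p in enumerate([(wor(0,74.6),.205)]): pass
    u=proj(np.r_[wor(0,40),.15],P)[0].astype(int); cr=im[u[1]-50:u[1]+50,u[0]-66:u[0]+67]; cv2.imwrite(f'pics/{sys.argv[1]}_{c}.png',cr)
A=[cv2.resize(cv2.imread(f'pics/{sys.argv[1]}_{c}.png'),(400,300),interpolation=3) for c in ("scene","top")]
cv2.imwrite(f'pics/{sys.argv[1]}.png',np.hstack(A))
E
python3 jc.py j1
```

```text
x -51.3 out 40.2 z 153.3 tooly yaw-loc -0.3335821470150199 tilt -0.9999995083307381 [ 1.4778239  -0.30133495  0.02155787] -0.0008790570737162491 -0.30473674255000605 14.6167
tcp loc [[ -51.3 -180.2]] [471.6 -92.3 153.3] [2.3 2.2 0. ] [ 1.5 -0.3  0. ]
spoke z [93.4 97.4 99.3] rmax 58.9332795908491
[(-32, 22), (-28, 146), (-24, 187), (-20, 163), (-16, 134), (-12, 60), (-8, 3), (40, 4), (44, 62), (48, 140), (52, 142), (56, 121), (60, 44)]
phase 54.0 1.0
jaw front None
jar top ((0.0, 0.0), 0.0) 0
scene jar top ((0.5081482529640198, 71.32107543945312), 28.920969009399414) 332 z 204.4063822293857
jaw y [20.2 34.9 55.9]
vial (-71.30130004882812, -53.54205322265625)
top jar top ((0.9376821517944336, 68.04264831542969), 28.31516456604004) 372 z 204.75823093488162
jaw y [16.4 30.6 51.4]
vial (-75.17813110351562, 44.235816955566406)
```

View pics/j1.png

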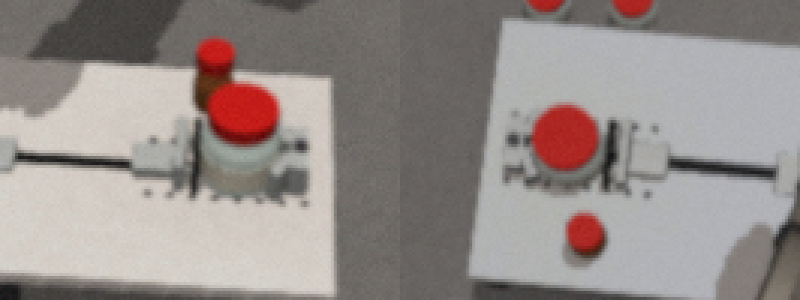

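The picture shows the jar pushed by the pad (px 195,155 left panel) nearly into the V (px 295,160), still upright with its cap at local y of about 70. Home is at about 74.6. Spokes are at -18° and 54°. The next stroke is the final, gentle one.

>>> {"method": "drive_tool", "body": {"increments": [[0,0,2.5,0],[0,0,2.5,0],[0,0,1.6,0],[0,0,0.6,0],[0,0,0,0]]}}

```text
time: 15.18
tool_pos: [0.4723, -0.0923, 0.0794]
eef_rot: [-2.272, -2.166, 0.002]
ft_force: [0.0, 0.2, 0.0]
width: 0.0
grasp_force: 0.0
```

>>> {"method": "drive_tool", "body": {"increments": [[0.1,0.5,0,0],[0.1,0.5,0,0],[0,0.5,0,0],[0,0.3,0,0],[0,0,0,0]]}}

```text
time: 15.6
tool_pos: [0.4911, -0.0915, 0.0813]
eef_rot: [2.273, 2.167, 0.0]
ft_force: [-2.2, -0.5, 1.3]
width: -0.001
grasp_force: 0.8
```

```bash
python3 st.py
```

```text
x -31.8 out 38.6 z 81.3 tooly yaw-loc -0.27982651211043097 tilt -0.9999996989569359 [-2.24010321 -0.49883153  1.28591683] -0.00069622528754616 -0.28982883937873644 15.6
```

>>> {"method": "drive_tool", "body": {"increments": [[-0.2,0.3,0,0],[-0.2,0.3,0,0],[0,0,0,0]]}}

```text
time: 15.85
tool_pos: [0.4964, -0.0956, 0.0808]
eef_rot: [-2.274, -2.167, -0.0]
ft_force: [-2.0, 0.3, 1.5]
width: -0.001
grasp_force: 1.5
```

>>> {"method": "drive_tool", "body": {"increments": [[-0.15,0.3,0,0],[0,0,0,0]]}}

```text
time: 16.02
tool_pos: [0.4989, -0.097, 0.0807]
eef_rot: [-2.273, -2.166, 0.0]
ft_force: [-3.5, 3.8, 2.8]
width: -0.0
grasp_force: 1.9
```

```bash
python3 st.py; python3 spk.py | sed -n 3,4p;  python3 jc.py j2
```

```text
x -23.8 out 43.7 z 80.7 tooly yaw-loc -0.31147710003695267 tilt -0.999998932728259 [-3.4850271   3.80957702  2.76890133] -0.0002977510519674034 -0.29546872572416255 16.0167
[(-48, 145), (-44, 453), (-40, 203), (-36, 181), (-32, 171), (-28, 32), (-24, 181), (-20, 168), (-16, 117), (-12, 174), (-8, 239), (-4, 259), (0, 212), (4, 48)]
phase 41.594799917464755 0.45063879210220675
scene jar top ((-0.0939302071928978, 72.955810546875), 29.970373153686523) 338 z 204.33258259593404
jaw y [24.7 36.  56.5]
vial (-74.94200897216797, 45.29627990722656)
top jar top ((0.949562132358551, 69.54349517822266), 28.292787551879883) 370 z 204.76013435602908
jaw y [21.1 29.4 52.6]
vial (-75.67984771728516, 43.9177360534668)
```

>>> {"method": "drive_tool", "body": {"increments": [[-0.15,0.3,0,0],[0,0,0,0],[0,0,0,0]]}}

```text
time: 16.42
tool_pos: [0.5015, -0.0986, 0.0805]
eef_rot: [-2.273, -2.166, 0.001]
ft_force: [-5.1, 4.1, 2.4]
width: -0.005
grasp_force: 2.4
```

```bash
python3 st.py; python3 jc.py j3; python3 jc.py j4
```

```text
x -21.2 out 45.2 z 80.5 tooly yaw-loc -0.29609275777320837 tilt -0.999998478055946 [-5.07900186  4.13863252  2.40500162] -0.00522989216251043 -0.29651508335408044 16.4167
scene jar top ((0.7902904748916626, 73.75663757324219), 29.341442108154297) 335 z 204.30480956455685
jaw y [25.6 36.3 57.4]
vial (-75.03205108642578, 46.87061309814453)
top jar top ((1.0562682151794434, 69.37081909179688), 28.078357696533203) 364 z 204.74632227225666
jaw y [22.2 30.8 51.5]
vial (-75.88460540771484, 43.60849380493164)
scene jar top ((0.8543987274169922, 71.91462707519531), 29.5393123626709) 336 z 204.4072098755476
jaw y [25.6 36.  56.5]
vial (-75.29574584960938, 47.87931823730469)
top jar top ((0.4694257378578186, 69.23623657226562), 28.338640213012695) 374 z 204.73533310691903
jaw y [22.4 31.1 52.5]
vial (-75.31566619873047, 44.046356201171875)
```

The jar has stopped moving (top camera y 69.5, then 69.3) while the jaw still advanced. The torque suggests about 9 N of squeeze, with the pad in by about 4 mm, so the jar is home. I back off and check.

>>> {"method": "drive_tool", "body": {"increments": [[0.1,-0.4,0,0],[0.1,-0.8,0,0],[0,0,-2.5,0],[0,0,-2.5,0],[0,0,-3,0]]}}

```text
time: 17.03
tool_pos: [0.4896, -0.0965, 0.1611]
eef_rot: [-2.274, -2.167, 0.001]
ft_force: [0.7, 0.2, -0.3]
width: -0.002
grasp_force: 0.0
```

>>> {"method": "drive_tool", "body": {"increments": [[0,0,-3,0],[0,0,-3,0],[2.5,0,-3,0],[2.5,0,-3,0],[0,0,0,0]]}}

```text
time: 17.45
tool_pos: [0.4951, -0.0443, 0.2872]
eef_rot: [2.265, 2.163, 0.013]
ft_force: [0.1, -0.4, -0.1]
width: -0.002
grasp_force: 0.0
```

```bash
python3 st.py; python3 jc.py j5; python3 spk.py; python3 look.py w6 jar vial jaw stop
```

```text
x -29.9 out -8.8 z 287.2 tooly yaw-loc -0.18657391767824513 tilt -0.9999161097835186 [ 0.09930352 -0.39981953 -0.12436975] -0.0020280371043235436 -0.19875831116290368 17.45
scene jar top ((0.3890184462070465, 72.04659271240234), 29.60584259033203) 337 z 204.35841391246072
jaw y [22.2 36.  57.7]
vial (-75.3876724243164, 46.94929122924805)
top jar top ((0.9202106595039368, 69.4400863647461), 28.121639251708984) 373 z 204.73876151013104
jaw y [19.  31.8 52.8]
vial (-75.27888488769531, 44.07289505004883)
tcp loc [[ -31.8 -133.2]] [493.2 -46.2 282. ] [2.3 2.2 0. ] [ 0.5 -0.4 -0.4]
spoke z [93.7 97.3 99.1] rmax 58.320061119872086
[(-24, 17), (-20, 55), (-16, 62), (-12, 57), (-8, 48), (-4, 17), (0, 1), (48, 3), (52, 24), (56, 39), (60, 37), (64, 16)]
phase 60.5 1.0
jaw front 21.785864548210487
jar top ((0.0, 0.0), 0.0) 0
[ 0.4925 -0.0466  0.2806] [2.2725 2.1673 0.0004] 17.6
cam [0.4969 0.0388 0.4237] [-0.0137 -0.327  -0.9449] 323.545433122953
jar 0.82 [455.9, 0.2, 42.4, 43.5] med [0.7082 0.1134 0.0552] ztop 0.056557735081110234 circ ((709.2944946289062, 117.56462097167969), 21.403745651245117) rect ((710.04833984375, 113.83489227294922), (40.98115539550781, 35.242984771728516), 0.8540764451026917)
jaw 0.68 [287.0, 0.0, 73.4, 54.7] med [0.5306 0.0942 0.1446] ztop 0.1516563061783275 circ ((531.1556396484375, 107.13436889648438), 26.585105895996094) rect ((531.1107788085938, 106.1454849243164), (2.6003243923187256, 53.1663932800293), 87.40463256835938)
```

View pics/w6.png

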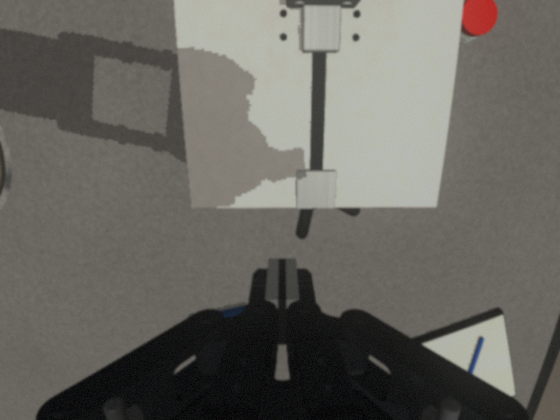

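View pics/j5.png

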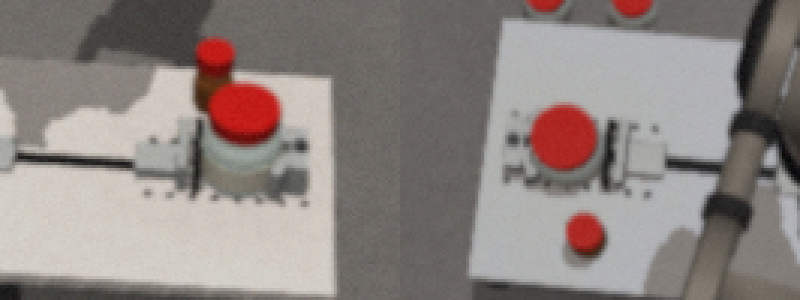

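After release the knob sprang back a little, as foretold: the jaw retreated about 3 mm, leaving roughly 4 N. The jar did not move (cap px 245,113 in the left panel). I'll take one overhead wrist look to check the fit in the V.

>>> {"method": "drive_tool", "body": {"increments": [[3.4,0.6,-1,0],[3.4,0.6,-1,0],[3.4,0.6,-1,0],[3.4,0.6,0,0],[3.4,0.6,0,0]]}}

```text
time: 18.27
tool_pos: [0.5313, 0.123, 0.3108]
eef_rot: [2.275, 2.166, 0.001]
ft_force: [0.8, -1.2, -0.3]
width: -0.002
grasp_force: 0.0
```

>>> {"method": "drive_tool", "body": {"increments": [[0,0,0,0],[0,0,0,0],[0,0,0,0]]}}

```text
time: 18.52
tool_pos: [0.5306, 0.1215, 0.31]
eef_rot: [-2.274, -2.167, 0.002]
ft_force: [0.1, -0.5, -0.6]
width: -0.001
grasp_force: 0.0
```

```bash
python3 st.py; python3 look.py w7 jar vial jaw stop
python3 - <<'E'
from loc import *
np.set_printoptions(precision=1,suppress=True)
im,d,P=grab('wrist'); X=cloud(d>0,d,P); L=loc(X); z=X[:,2]*1000
q=(z>203)&(z<209)&(abs(L[:,0])<45)&(L[:,1]>20)&(L[:,1]<110); c=cv2.minEnclosingCircle(L[q].astype(np.float32)); print('jar',c)
s=(z>158)&(z<168)&(abs(L[:,0])<35)&(np.hypot(L[:,0]-c[0][0],L[:,1]-c[0][1])>32.5)&(L[:,1]>70)&(abs(L[:,0])>21)
for g in (-1,1):
    k=L[s&(np.sign(L[:,0])==g)]
    if len(k): print(g,len(k),np.percentile(k,[2,98],axis=0))
b=(z>158)&(z<168)&(abs(L[:,0])<35)&(L[:,1]>100); print('stop back',np.percentile(L[b],[1,99],axis=0) if b.any() else 0)
E
```

```text
x -1.5 out -175.9 z 310.0 tooly yaw-loc -0.2941625883583187 tilt -0.9999988463791668 [ 0.07958608 -0.46344601 -0.60577221] -0.00133078172827984 0.13241741272858618 18.5167
[0.5306 0.1215 0.31  ] [-2.2736 -2.1672  0.0022] 18.5167
cam [0.5355 0.2068 0.4531] [-0.0163 -0.3268 -0.945 ] 323.545433122953
jar 0.9 [405.5, 74.8, 41.2, 37.2] med [0.7048 0.2036 0.055 ] ztop 0.05628287693551292 circ ((709.0853271484375, 203.1093292236328), 20.819520950317383) rect ((708.9921875, 202.4861602783203), (39.737022399902344, 40.1699104309082), 53.8809814453125)
jar 0.84 [242.7, 114.4, 77.3, 84.3] med [0.5337 0.1624 0.2054] ztop 0.20642988768650253 circ ((533.2261352539062, 157.94906616210938), 28.120393753051758) rect ((533.2644653320312, 157.96621704101562), (55.870243072509766, 55.1402587890625), 41.381107330322266)
jar 0.76 [396.5, 143.5, 44.3, 39.6] med [0.7041 0.1208 0.0547] ztop 0.056212808433146425 circ ((709.6627197265625, 117.6744613647461), 21.208621978759766) rect ((709.6709594726562, 117.1989974975586), (40.10117721557617, 40.49779510498047), 2.3516550064086914)
jaw 0.7 [252.3, 184.9, 60.3, 46.6] med [0.5315 0.1085 0.1558] ztop 0.16409497402828618 circ ((531.99609375, 117.27515411376953), 28.862560272216797) rect ((531.8917236328125, 116.58558654785156), (19.096174240112305, 55.54551696777344), 87.28643035888672)
stop 0.89 [248.9, 89.9, 70.5, 41.1] med [0.5352 0.1994 0.1646] ztop 0.1680877093665555 circ ((534.8182373046875, 189.72909545898438), 30.45224380493164) rect ((535.0320434570312, 196.3435516357422), (30.81649398803711, 60.665016174316406), 87.2794189453125)
jar ((-0.38080403208732605, 72.40705871582031), 28.187131881713867)
-1 178 [[-30.4  96. ]
 [-21.1 124.4]]
1 182 [[ 21.1  95.6]
 [ 30.7 125.7]]
stop back [[-28.7 100.3]
 [ 28.7 126. ]]
```

View pics/w7.png

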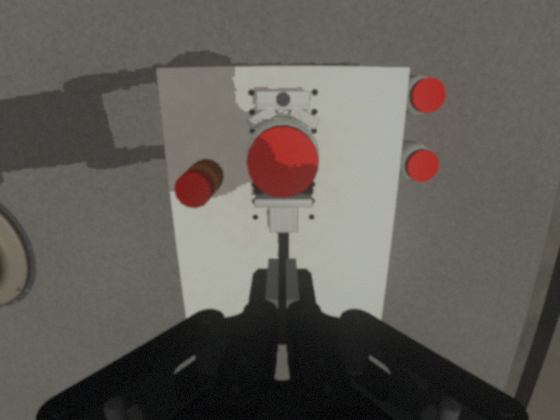

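The overhead view shows the jar (cap px 283,160) centred (local x -0.4 mm) against the V stop (px 283,105), with the pad behind it (px 283,195). The vial (195,187) and the look-alikes (427,95) and (422,165) have not moved. The jar did not move as the squeeze rose from about 5 to 9 N or after release, so it is seated and held. The robot touches nothing.

```bash
python3 -c "
from bench import ctrl
print(ctrl.hand_in())"
```

```text
the job is handed in; nothing more can be done
None
```

I slid the jar into line standing on the shelf and closed the jaw by its knob alone until the jar stopped in the V (about 9 N peak squeeze, roughly 4 N left after release, both estimated); I handed the job in at about 19 s, and the one doubt is that the cameras put the jar 1–2 mm short of my home estimate, though it stopped moving as the squeeze rose.

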